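# Lay the drying whetstone flat and butt it against the stop

### The job

The large whetstone is drying on its long narrow edge on the sharpening board. Without grasping or lifting it, push it over with the fingertips, away from the robot, so that it lies on its broad face on the board, then push its end to slide it along the board until its other end sits squarely against the raised wooden stop. Leave the two smaller stones and everything else where they are.

Things in the scene. Friction and masses are not known exactly. Their poses are not given: they have to be found in the camera images.
- board: Dark wooden sharpening board, fixed to the bench: 150 (x) x 320 (y) x 14 mm thick with a plain flat top. Origin: centre of its underside, on the bench. Its y axis runs along its length, its x axis across it, to the side away from the robot.
- stop: Raised light-wood stop fixed across one end of the board (either end), 90 (x) x 16 (y) x 14 mm high. Origin: centre of its underside, on the board's top, 145 mm along the board from its centre. Axes parallel to the board's. Its inner face, 8 mm from the origin towards the board's centre, takes the stone's end. The other end of the board has only two small round brass screw inserts, 2 mm high.
- stone: Large orange whetstone, a block 62 (x) x 180 (y) x 25 mm (z), 0.4 to 0.7 kg, loose. Origin: centre of its underside face. At the start it stands, 62 mm high, on a long edge near the robot's side of the board and about along it: z level towards the robot, x up. Pushed near its top, away from the robot, it tips instead of sliding, overbalances at 22 degrees and falls flat on the board, z up.
- stone_center (a point): The centre of the large whetstone's volume, with the stone's axes.
- small_stone: Smallest whetstone, grey, 40 (x) x 100 (y) x 18 mm (z), standing on its long edge on the far side of the same board, 40 mm high, its y about along the board. Origin: centre of its underside face. About 20 mm remain between it and the large stone once that lies flat. To be left alone.
- green_stone: Green whetstone, 46 (x) x 108 (y) x 22 mm (z), standing on its long edge on the bench just beyond the far side of the board, 46 mm high. Origin: centre of its underside face. To be left alone.
- handle_blank: Dark octagonal wooden handle blank, 23 (x) x 118 (y) x 19 mm high, lying on the bench past the left end of the board, about across it. Origin: centre of its underside. To be left alone.
- ferrule_2: Cream ring, 23 mm wide, 22 mm high, on the bench beyond the far side of the board. Origin: centre of its underside. To be left alone.
- loupe: Black eye loupe, 37 mm wide, 22 mm high, on the bench beyond the far side of the board. Origin: centre of its underside. To be left alone.
- marker: White felt marker, 124 mm long (x), 13 mm wide, 14 mm high, lying on the bench on the robot's side of the board, about along it. Origin: centre of its underside. To be left alone.

How it is judged:
By the outcome, as a careful person would: the job done as asked, in the order asked, and still so for the second after the job is handed in, with the robot touching nothing.
It also fails if it takes over 58 s, if anything falls off the work surface, if the arm or the gripper's body presses on something with over 40 N, if the wrist force passes 120 N, or if a joint passes its speed limit or range.

### The arm

A 6-joint arm with a two-finger parallel gripper is mounted at the origin on a cart in front of the work surface, level with it; the furniture and walls round the work are solid. World frame = base frame: x ahead of the robot, y to its left, z up, the work surface at z = 0. Lengths are in m, angles in rad, forces in N, time in s.
With the tool pointing down it reaches from about 0.325 to 0.925 m from the base axis. Payload 3.1 kg.
Tool frame: the origin (TCP) lies where the fingers leave the gripper's body, on its centre line; the fingertips stand 73 mm ahead of it and the grasp point (between the pads) lies grip_depth ahead of it (grip_depth is the distance from the TCP to the grasp point, in m); z points along the fingers, y is the line along which they close (so a half turn about z gives the same grasp; the last joint's range is limited). The gripper opens to 85 mm and grips with 20 to 120 N. Pads are 22 mm wide; open, the fingers measure 114 mm over their backs; the gripper's body (76 mm by 85 mm) begins 54 mm behind the grasp point. The pads swing forward as they close: fully open they stand 13 mm farther back than shut.
Start: joints at [1.024, 0.217, 1.613, -0, 1.311, -0.112], TCP at [0.263, 0.567, 0.304] pointing down, gripper open.
Joint ranges: [-2.75, 2.75], [-0.78, 2.1], [0.31, 2.55], [-1.13, 4.27], [0.13, 2.63], [-2.58, 2.58]. Speed limits (rad/s): [2.79, 2.79, 3.14, 3.14, 3.14, 3.14].

### API

Orientations are given as [roll, pitch, yaw] about the fixed x, y, z axes, in that order (R = Rz(yaw) Ry(pitch) Rx(roll)).
In Python, from plant import observe, get_image, camera_model, sign_off, grip_depth gives the robot as it stands.
- The arm moves only by the tool drive_tool, never from a script. Its argument "deltas" is a list of rows, each a list of 7 numbers: the opening, from 0 (shut) to 1 (fully open), then the shift along the world's x, y, z in cm, then the turn, a rotation vector about the world's x, y, z in rad. In form: [[gripper, dx, dy, dz, ax, ay, az], ...]. A call has 1 to 8 rows; each row is the pose to reach, as a shift and turn from the pose commanded when the call began; what a row does not reach only later rows make up. A row lasts 1/8 s, in which the tool goes at most 62.5 mm and 10.7 degrees, less where a joint would pass 70% of its speed; a pose out of reach is approached as far as the arm can. A call with a gripper value outside its range is refused whole. The fingers move at their own pace and stop on an object; "force" is the grip in N (left out, the last holds). Time passes only in rows, so rows that repeat a pose let the fingers close. It gives the time, the measured TCP pose, the force, the opening and the grip force at its end, in the units of the state.
- observe(): the state, without advancing time (a new reading comes with each control period).
- get_image(name): name is "scene" or "top" or "wrist"; returns the picture (400x640x3 uint8, blue, green, red); there is no depth.
- camera_model(name): a dict with "mtx" (3x3 intrinsics, pixels), "D" ([k1, k2, p1, p2, k3] as OpenCV has them; the pictures are not rectified), "world_to_cam" (4x4, takes a point from world to camera coordinates); the wrist camera has in their place "hand_eye" (4x4, takes a point from camera to tool coordinates, whose origin is the TCP and whose axes are the flange's). Camera axes: x right, y up, looking along -z (the intrinsics and any distortion apply to the point x, -y, -z); pixel columns grow to the right and rows downward; lengths in m; the calibration is good to about 2 mm. A picture is of the moment at which its call begins: read the wrist's pose just before it. camera_model takes no time and is no camera call.
- sign_off(): hands the job in; it is judged then, once.
The state is a dict: "time": time; "joint_positions": joint angles; "dq": joint speeds; "joint_efforts": joint torques, N m; "tcp_pos": TCP position; "ee_rot": TCP orientation; "wrist_force": force on the tool from outside, world axes, zero at the start; "ft_torque": the same for the moment, N m; "grip_width": opening from 0.0 (shut) to 1.0 (fully open); "gripper_force": force on a finger pad.
Only numpy, scipy, OpenCV 4.12 (cv2) and the standard library are available. Lean on these libraries where they do the work, as an engineer would, in place of code of your own. Each camera call takes 0.05 s, during which the arm holds its last target. There are 200 camera calls.

## Working session

There is one attempt and no reset: what is moved stays moved. The work goes in short steps, Python scripts to look and compute and a tool call to move; the robot and the scene stay as the last step left them, time stands still between calls to the robot, and variables do not carry over. Pictures are saved under pics/ and viewed, at most 10 in all, crops included, and the job is handed in when it is done.

Besides the shell and the picture viewer there is one more tool, called after "Request:" as name(argument=value, ...) on one line, values as JSON. drive_tool: Moves the arm, as the interface text tells. Its arguments: {"type":"object","properties":{"deltas":{"type":"array"},"force":{"type":"number"}},"required":["deltas"]}

```bash
ls; mkdir -p pics
cat > h.py <<'E'
import numpy as np, cv2
from plant import *
def ray(name,px):
    m=camera_model(name); p=np.array(px,float).reshape(-1,1,2)
    u=cv2.undistortPoints(p,np.array(m["mtx"]),np.array(m["D"])).reshape(-1,2)
    T=np.array(m["world_to_cam"]); R=T[:3,:3]; c=-R.T@T[:3,3]
    d=np.c_[u[:,0],-u[:,1],-np.ones(len(u))]@R
    return c,d
def onz(name,px,z):
    c,d=ray(name,px); return c+d*((z-c[2])/d[:,2])[:,None]
E
python3 - <<'E'
from h import *
for n in("top","scene"):
    i=get_image(n); cv2.imwrite(f"pics/{n}0.png",i)
s=observe(); print(s, grip_depth)
E
```

```text
pics
{'time': 0.1, 'joint_positions': array([ 1.02380780e+00,  2.17689062e-01,  1.61476965e+00,  1.08607772e-05,
        1.31131703e+00, -1.12203119e-01]), 'dq': array([ 0.000465  , -0.0008085 , -0.00273756, -0.00152669,  0.00081749,
        0.00130394]), 'joint_efforts': array([-4.81043644e-04, -3.98076153e+01, -3.04970813e+01, -1.08806844e-04,
        4.20849858e-03,  1.41259292e-05]), 'tcp_pos': array([0.26293748, 0.56636422, 0.30269437]), 'ee_rot': array([-3.13942446e+00, -2.54860933e-04,  2.70680417e+00]), 'wrist_force': array([-0.85104063, -0.39739701, -0.63659958]), 'ft_torque': array([-0.01409091, -0.06861606, -0.0359758 ]), 'gripper_force': 0.0, 'grip_width': 1.0017336133945542} 0.0539
```

View pics/top0.png

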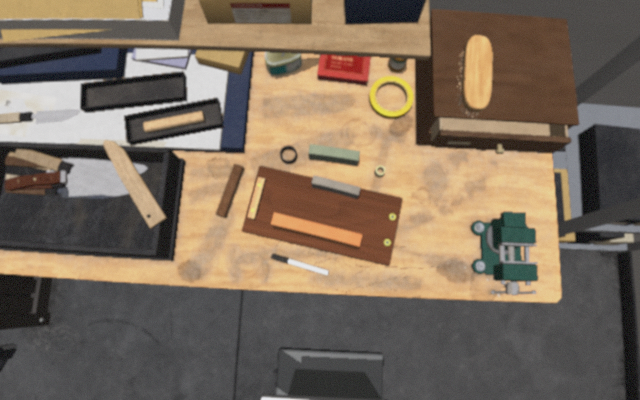

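View pics/scene0.png

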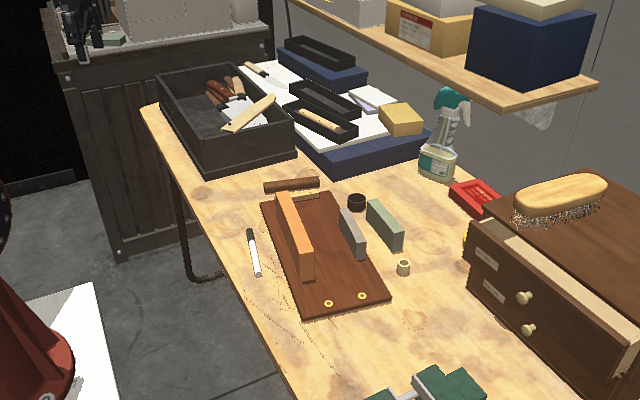

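The top view shows the board with corners near (258,168), (402,197), (389,264) and (243,232). The stop is at its left (+y) end, around (257,198). The orange stone's top runs from (273,220) to (361,240), the grey stone is at (336,186) and the marker at (300,265). The scene view agrees.

```bash
cat >> h.py <<'E'
def mask(img,lo,hi):
    m=cv2.inRange(cv2.cvtColor(img,cv2.COLOR_BGR2HSV),lo,hi)
    n,l,s,c=cv2.connectedComponentsWithStats(m)
    return l,s,c
E
python3 - <<'E'
from h import *
i=cv2.imread("pics/top0.png"); np.set_printoptions(precision=4,suppress=True)
m=camera_model("top");print(onz("top",[[258,168],[402,197],[389,264],[243,232]],.014))
c,_=ray("top",[[0,0]]);print("cam",c)
c=i[225:250,270:365]; 
hsv=cv2.cvtColor(i,cv2.COLOR_BGR2HSV)
for p in [(300,228),(340,237),(257,198),(320,215),(360,210),(335,186),(310,268),(320,260),(330,240),(310,238)]: print(p,hsv[p[1],p[0]])
cv2.imwrite("pics/crop.png",cv2.resize(i[150:285,210:410],None,fx=4,fy=4,interpolation=cv2.INTER_CUBIC))
E
```

```text
[[ 0.6202  0.199   0.014 ]
 [ 0.5706 -0.1149  0.014 ]
 [ 0.4265 -0.0888  0.014 ]
 [ 0.4787  0.2198  0.014 ]]
cam [0.3604 0.059  0.9097]
(300, 228) [ 14 141 231]
(340, 237) [ 13 140 231]
(257, 198) [ 21  95 232]
(320, 215) [  9 144 115]
(360, 210) [ 10 148 119]
(335, 186) [ 20  35 170]
(310, 268) [110   3 234]
(320, 260) [ 16  98 217]
(330, 240) [ 12 134  93]
(310, 238) [ 11 147 118]
```

View pics/crop.png

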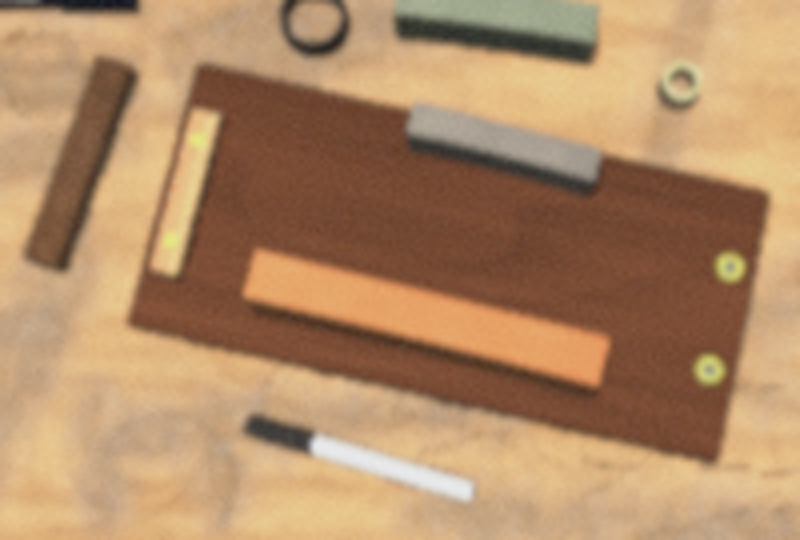

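The crop shows the stone's top face from (245,275) to (605,362), the stop at (186,192) and the small stone's top from (410,118) to (600,165). The marker is clear of the board at (360,458).

Run:
```python
from h import *
np.set_printoptions(precision=4,suppress=True)
f=lambda P,z: onz("top",np.array(P)/4-0.375+[210,150],z)
B=f([(200,65),(768,193),(715,461),(131,324)],.014)
c=B.mean(0); y=(B[0]-B[1])+(B[3]-B[2]); y/=np.linalg.norm(y); x=np.array([y[1],-y[0],0])
print("board c",c,"y",y,"x",x,"yaw",np.arctan2(-y[0],y[1]), "size",[np.linalg.norm(B[k]-B[(k+1)%4]) for k in range(4)])
def show(n,P,z):
    W=f(P,z); d=(W-c)[:,:2]; print(n,"world\n",W,"\nboard\n",np.c_[d@x[:2],d@y[:2]]*1000,"mean",W.mean(0))
show("stone",[(257,250),(609,336),(598,388),(245,299)],.076)
show("small",[(412,104),(603,149),(596,180),(408,133)],.054)
show("stop",[(195,108),(222,112),(180,277),(151,272)],.028)
show("marker",[(247,425),(472,492)],.012)
# refined stone rect via mask
i=cv2.imread("pics/top0.png"); l,s,cc=mask(i,(8,100,190),(17,255,255)); k=l[228,300]
M=np.uint8(l==k); r=cv2.boxPoints(cv2.minAreaRect(np.argwhere(M)[:,::-1].astype(np.float32)))
W=onz("top",r,.076); d=(W-c)[:,:2]; print(s[k],np.c_[d@x[:2],d@y[:2]]*1000)
```

```text
board c [0.525  0.0539 0.014 ] y [0.1804 0.9836 0.    ] x [ 0.9836 -0.1804  0.    ] yaw -0.18136136401689654 size [np.float64(0.3149963986366444), np.float64(0.14647406331165105), np.float64(0.31408246954172275), np.float64(0.14595749205365988)]
stone world
 [[ 0.5131  0.1507  0.076 ]
 [ 0.4786 -0.0244  0.076 ]
 [ 0.4529 -0.0198  0.076 ]
 [ 0.4883  0.1549  0.076 ]] 
board
 [[-29.2033  93.0899]
 [-31.4752 -85.3863]
 [-57.6373 -85.4402]
 [-54.3154  92.7685]] mean [0.4832 0.0654 0.076 ]
small world
 [[ 0.5976  0.0784  0.054 ]
 [ 0.5784 -0.021   0.054 ]
 [ 0.5619 -0.0179  0.054 ]
 [ 0.582   0.0796  0.054 ]] 
board
 [[ 67.0279  37.1686]
 [ 66.082  -64.0351]
 [ 49.2382 -63.9084]
 [ 51.4803  35.618 ]] mean [0.58   0.0298 0.054 ]
stop world
 [[0.5971 0.1945 0.028 ]
 [0.5956 0.1799 0.028 ]
 [0.5056 0.1952 0.028 ]
 [0.5075 0.2106 0.028 ]] 
board
 [[ 45.5648 151.285 ]
 [ 46.6997 136.6628]
 [-44.5989 135.5229]
 [-45.5164 151.0063]] mean [0.5514 0.195  0.028 ]
marker world
 [[0.4318 0.1566 0.012 ]
 [0.403  0.0378 0.012 ]] 
board
 [[-110.2059   84.2348]
 [-117.1199  -37.7885]] mean [0.4174 0.0972 0.012 ]
[ 271  213   91   33 1088] [[-52.553   94.1646]
 [-28.8778  94.3618]
 [-32.1346 -85.3045]
 [-55.5415 -84.5097]]
```

Request:
drive_tool(deltas=[[0.5,2,-5,0,0,0,0.03],[0.5,4,-11,0,0,0,0.06],[0.5,6,-17,0,0,0,0.1],[0.5,8,-23,0,0,0,0.13],[0.5,10,-29,0,0,0,0.17],[0.5,12,-35,0,0,0,0.2],[0.5,14.5,-41,0,0,0,0.23],[0.5,16.5,-46,0,0,0,0.253]])

```text
time: 1.1
tcp_pos: [0.4283, 0.1049, 0.3037]
ee_rot: [3.141, 0.0, 2.96]
wrist_force: [0.9, -0.1, -1.0]
grip_width: 0.499
gripper_force: 0.0
```

Request:
drive_tool(deltas=[[0.5,0.7,-3,-4,0,0,0],[0.5,0.7,-3,-8,0,0,0],[0.5,0.7,-3,-12,0,0,0],[0.5,0.7,-3,-15,0,0,0],[0.5,0.7,-3,-17.2,0,0,0],[0.5,0.7,-3,-17.2,0,0,0]])

```text
time: 1.85
tcp_pos: [0.4331, 0.0768, 0.1298]
ee_rot: [-3.14, -0.006, 2.96]
wrist_force: [-0.6, -0.0, 0.6]
grip_width: 0.499
gripper_force: 0.0
```

Run:
```python
from h import *
i=get_image("scene"); cv2.imwrite("pics/s1.png",cv2.resize(i[130:340,200:440],None,fx=3,fy=2.8))
s=observe(); print(s["tcp_pos"],s["ee_rot"],s["wrist_force"])
```

```text
[0.43439618 0.07685401 0.13117186] [-3.14108286e+00 -2.52978391e-03  2.95979436e+00] [-0.83333888 -0.24209785  0.08837328]
```

View pics/s1.png

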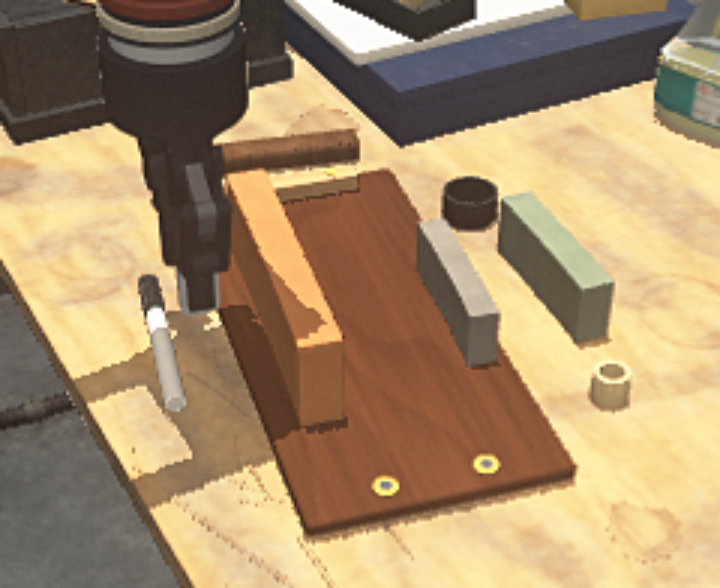

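The gripper is on the robot side of the stone at about (200,290) in the crop. Its fingertips are at the height of the upper part of the stone and clear of everything.

Request:
drive_tool(deltas=[[0.5,1,-0.18,0,0,0,0],[0.5,2,-0.36,0,0,0,0],[0.5,2.4,-0.43,0,0,0,0],[0.5,2.8,-0.5,0,0,0,0],[0.5,3.2,-0.58,0,0,0,0]])

```text
time: 2.52
tcp_pos: [0.4671, 0.071, 0.1318]
ee_rot: [-3.141, -0.001, 2.96]
wrist_force: [-1.9, 0.0, 1.0]
grip_width: 0.505
gripper_force: 0.9
```

Request:
drive_tool(deltas=[[0.5,0.4,-0.07,0,0,0,0],[0.5,0.8,-0.14,0,0,0,0],[0.5,1.2,-0.21,0,0,0,0]])

```text
time: 2.9
tcp_pos: [0.4799, 0.0689, 0.132]
ee_rot: [3.141, 0.001, 2.96]
wrist_force: [-0.0, 0.8, 0.6]
grip_width: 0.501
gripper_force: 0.0
```

Run:
```python
from h import *
i=get_image("scene"); cv2.imwrite("pics/s2.png",cv2.resize(i[130:340,200:440],None,fx=3,fy=2.8))
s=observe(); print(s["tcp_pos"],s["ee_rot"],s["wrist_force"])
```

```text
[0.48039512 0.06880424 0.13211461] [3.14139440e+00 1.77662066e-03 2.95976080e+00] [-0.03126519 -0.2078042  -0.9370678 ]
```

View pics/s2.png

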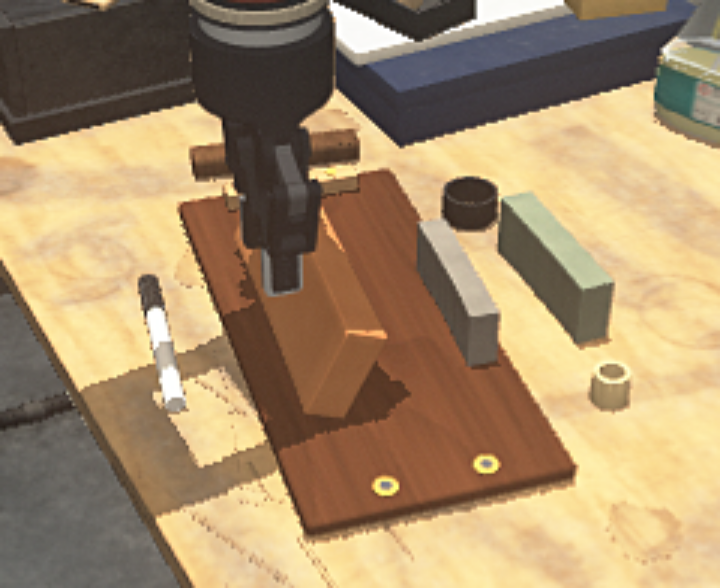

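The stone has tilted past balance and is leaving the fingers, with the wrist force near zero. I'll hold still while it lands.

Request:
drive_tool(deltas=[[0.5,0,0,0,0,0,0],[0.5,0,0,0,0,0,0],[0.5,-0.5,0.1,0,0,0,0],[0.5,-1,0.2,0,0,0,0],[0.3,-1,0.2,4,0,0,-0.15],[0.3,-1,0,9,0,0,-0.3],[0.3,-1,-2,14,0,0,-0.45],[0.3,-1,-7,14,0,0,-0.6]])

```text
time: 3.95
tcp_pos: [0.4719, -0.0008, 0.2775]
ee_rot: [3.134, 0.009, 2.359]
wrist_force: [1.2, 0.2, 0.2]
grip_width: 0.297
gripper_force: 0.0
```

Request:
drive_tool(deltas=[[0.3,0.2,-2,0,0,0,-0.16],[0.3,0.5,-5,0,0,0,-0.32],[0.3,0.8,-8,0,0,0,-0.48],[0.3,1,-11,0,0,0,-0.64],[0.3,1,-14,0,0,0,-0.8],[0.3,1,-17,0,0,0,-0.97],[0.3,1,-17,0,0,0,-0.97]])

```text
time: 4.82
tcp_pos: [0.4789, -0.1723, 0.2718]
ee_rot: [-3.141, 0.0, 1.388]
wrist_force: [-0.3, -0.2, 1.2]
grip_width: 0.296
gripper_force: 0.0
```

Run:
```python
from h import *
i=get_image("top"); cv2.imwrite("pics/t3.png",i);cv2.imwrite("pics/c3.png",cv2.resize(i[150:285,210:410],None,fx=4,fy=4,interpolation=cv2.INTER_CUBIC))
s=observe(); print(s["tcp_pos"],s["ee_rot"],s["wrist_force"])
```

```text
[ 0.47881524 -0.17119747  0.27166455] [-3.14097556e+00 -7.25104582e-04  1.38984648e+00] [0.55718992 0.3396299  0.69146843]
```

View pics/c3.png

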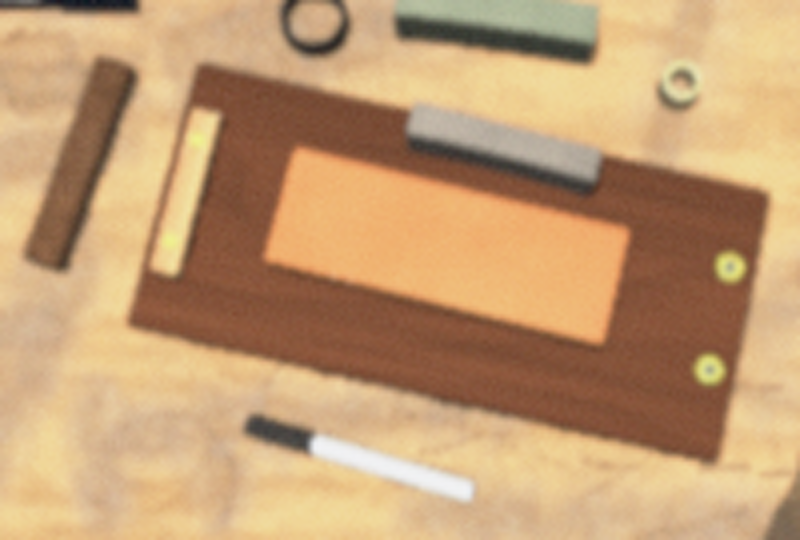

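The stone lies flat with corners at (296,148), (629,228), (604,345) and (264,262), and the neighbours have not moved.

```bash
cat >> h.py <<'E'
C=np.array([.525,.0539]);Y=np.array([.1804,.9836]);X=np.array([.9836,-.1804])
def stone(i,px=(320,212)):
    l,s,c=mask(i,(8,100,190),(17,255,255)); M=np.uint8(l==l[px[1],px[0]])
    r=cv2.boxPoints(cv2.minAreaRect(np.argwhere(M)[:,::-1].astype(np.float32)))
    W=onz("top",r,.039)[:,:2]; d=W-C
    return W,np.c_[d@X,d@Y]*1000
E
python3 - <<'E'
from h import *
np.set_printoptions(precision=4,suppress=True)
i=cv2.imread("pics/t3.png"); W,b=stone(i); print(b,W.mean(0))
P=np.array([(296,148),(629,228),(604,345),(264,262)])/4-.375+[210,150]
W=onz("top",P,.039)[:,:2]; d=W-C; b=np.c_[d@X,d@Y]*1000; print(b,b.mean(0))
P=np.array([(222,112),(180,277)])/4-.375+[210,150]
W=onz("top",P,.028)[:,:2]; d=W-C; print("stop",np.c_[d@X,d@Y]*1000)
E
```

```text
[[-27.6085  93.5328]
 [ 35.5402  94.0098]
 [ 31.6529 -87.5257]
 [-30.8034 -85.392 ]] [0.5278 0.0571]
[[ 33.9975  91.8889]
 [ 31.8661 -86.5921]
 [-30.7629 -86.5679]
 [-28.5626  93.2112]] [1.6345 2.985 ]
stop [[ 46.6885 136.6455]
 [-44.6107 135.5028]]
```

Request:
drive_tool(deltas=[[0.3,1.3,5,-1,0,0,0],[0.3,2.6,9,-4,0,0,0],[0.3,2.6,10.7,-8,0,0,0],[0.3,2.6,10.7,-12,0,0,0],[0.3,2.6,10.7,-15,0,0,0],[0.3,2.6,10.7,-17,0,0,0],[0.3,2.6,10.7,-17.9,0,0,0],[0.3,2.6,10.7,-17.9,0,0,0]])

```text
time: 5.88
tcp_pos: [0.5048, -0.0633, 0.0926]
ee_rot: [-3.14, -0.0, 1.391]
wrist_force: [-0.6, -0.3, 0.5]
grip_width: 0.298
gripper_force: 0.0
```

Run:
```python
from h import *
i=get_image("scene"); cv2.imwrite("pics/s4.png",cv2.resize(i[130:340,200:440],None,fx=3,fy=2.8))
s=observe(); print(s["tcp_pos"],s["ee_rot"],s["wrist_force"])
```

```text
[ 0.50550279 -0.06365023  0.09336689] [ 3.14104859e+00 -8.68895312e-05  1.39083783e+00] [0.71483213 0.22172486 0.11229676]
```

View pics/s4.png

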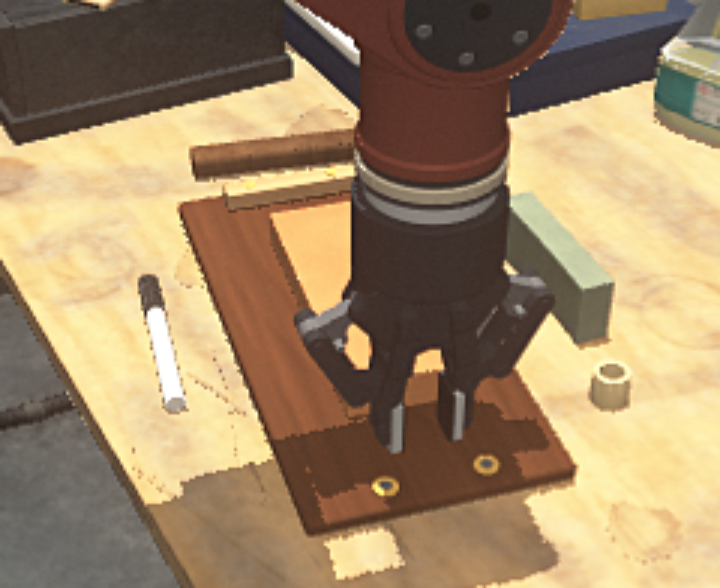

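The fingers are behind the stone's near end, with tips at about (395,450) and (457,437), clear of the inserts and the small stone. Next I'll push along the board.

Request:
drive_tool(deltas=[[0.3,0.14,0.8,0,0,0,0],[0.3,0.28,1.6,0,0,0,0],[0.3,0.4,2.2,0,0,0,0],[0.3,0.51,2.8,0,0,0,0],[0.3,0.62,3.4,0,0,0,0],[0.3,0.73,4.0,0,0,0,0],[0.3,0.84,4.6,0,0,0,0],[0.3,0.95,5.2,0,0,0,0]])

```text
time: 6.92
tcp_pos: [0.5153, -0.0129, 0.0936]
ee_rot: [3.14, 0.002, 1.391]
wrist_force: [-1.7, -6.1, 3.1]
grip_width: 0.297
gripper_force: 3.0
```

Run:
```python
from h import *
np.set_printoptions(precision=4,suppress=True)
i=get_image("top"); cv2.imwrite("pics/t5.png",i)
w=get_image("scene"); a=cv2.resize(i[150:285,210:410],None,fx=3.9,fy=2.2); b=cv2.resize(w[150:340,200:440],(780,300))
cv2.imwrite("pics/c5.png",np.vstack([a,b[:,:780]]))
s=observe(); print(s["tcp_pos"],s["ee_rot"],s["wrist_force"])
```

```text
[ 0.5154 -0.0122  0.0935] [3.1403 0.0009 1.3907] [-0.829  -3.2696  2.4789]
```

View pics/c5.png

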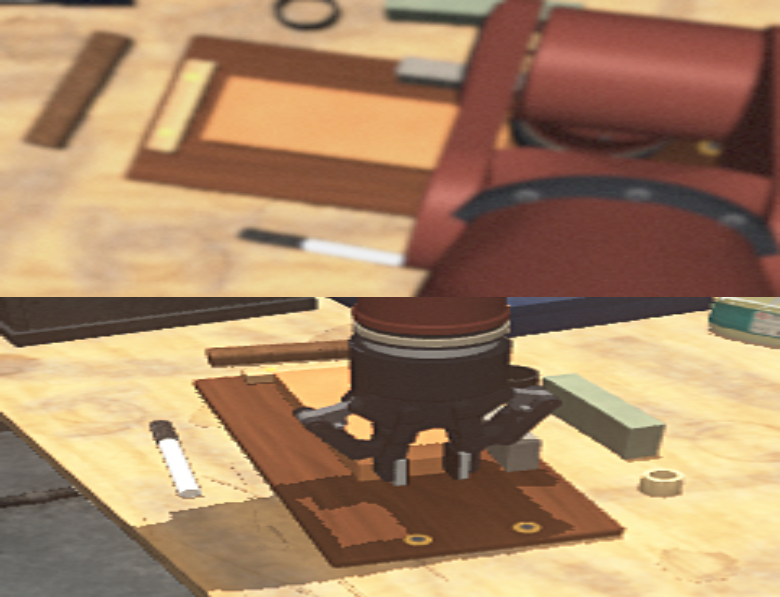

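The stone slides straight, with about 8–10 mm left between its front edge at (225,78)/(198,140) and the stop at (215,63)/(180,150). I'll creep forward while watching the force.

Request:
drive_tool(deltas=[[0.3,0.07,0.4,0,0,0,0],[0.3,0.11,0.6,0,0,0,0],[0.3,0.14,0.8,0,0,0,0],[0.3,0.16,0.9,0,0,0,0]])

```text
time: 7.52
tcp_pos: [0.5168, -0.0041, 0.0936]
ee_rot: [3.14, 0.002, 1.391]
wrist_force: [-1.2, -5.9, 4.2]
grip_width: 0.302
gripper_force: 3.3
```

Request:
drive_tool(deltas=[[0.3,0.02,0.1,0,0,0,0],[0.3,0.04,0.2,0,0,0,0],[0.3,0.06,0.3,0,0,0,0]])

```text
time: 7.9
tcp_pos: [0.5174, -0.0012, 0.0935]
ee_rot: [3.141, 0.002, 1.391]
wrist_force: [-2.1, -6.3, 3.9]
grip_width: 0.302
gripper_force: 3.4
```

```bash
cat > gap.py <<'E'
from h import *
import sys
i=get_image("top"); cv2.imwrite("pics/%s.png"%sys.argv[1],i)
hsv=cv2.cvtColor(i,cv2.COLOR_BGR2HSV)
# sample along board y at several board x: dark run between stone top and stop
m=camera_model("top"); T=np.array(m["world_to_cam"])
for x in (-20,-10,0,10,20,30):
    o=[]
    for y in np.arange(110,150,2.):
        w=np.r_[C+X*x/1e3+Y*y/1e3,.030,1]; p=(T@w)[:3]*[1,-1,-1]
        q=cv2.projectPoints(p.reshape(1,3),np.zeros(3),np.zeros(3),np.array(m["mtx"]),np.array(m["D"]))[0].ravel()
        o.append(int(cv2.getRectSubPix(i,(1,1),q.astype(np.float32).tolist())[0,0,2]))
    print(x,o)
E
python3 gap.py t6
```

```text
-20 [238, 238, 238, 239, 239, 239, 238, 238, 238, 239, 238, 238, 238, 235, 234, 236, 238, 239, 239, 239]
-10 [238, 239, 238, 239, 239, 238, 239, 239, 237, 238, 238, 238, 237, 235, 233, 235, 238, 240, 239, 238]
0 [238, 239, 238, 239, 238, 239, 239, 238, 239, 239, 239, 239, 238, 236, 236, 236, 238, 239, 239, 238]
10 [239, 239, 238, 239, 239, 239, 239, 239, 239, 239, 238, 238, 238, 236, 234, 236, 239, 238, 239, 238]
20 [239, 239, 239, 239, 238, 238, 239, 239, 239, 239, 239, 239, 238, 236, 233, 236, 238, 239, 239, 238]
30 [237, 237, 237, 237, 236, 237, 238, 236, 235, 236, 236, 237, 237, 236, 236, 237, 237, 237, 238, 238]
```

Request:
drive_tool(deltas=[[0.3,0.02,0.1,0,0,0,0],[0.3,0.02,0.1,0,0,0,0]])

```text
time: 8.2
tcp_pos: [0.5176, -0.0002, 0.0935]
ee_rot: [3.141, 0.002, 1.391]
wrist_force: [-1.4, -6.5, 4.9]
grip_width: 0.298
gripper_force: 3.3
```

Request:
drive_tool(deltas=[[0.3,0.02,0.1,0,0,0,0],[0.3,0.02,0.1,0,0,0,0]])

```text
time: 8.45
tcp_pos: [0.5176, -0.0, 0.0935]
ee_rot: [3.141, 0.004, 1.391]
wrist_force: [-2.0, -9.3, 4.9]
grip_width: 0.299
gripper_force: 5.0
```

Request:
drive_tool(deltas=[[0.3,0.02,0.1,0,0,0,0],[0.3,0.03,0.15,0,0,0,0],[0.3,0.03,0.15,0,0,0,0]])

```text
time: 8.82
tcp_pos: [0.5177, 0.0002, 0.0936]
ee_rot: [3.141, 0.007, 1.392]
wrist_force: [-3.5, -14.1, 4.8]
grip_width: 0.302
gripper_force: 7.4
```

Request:
drive_tool(deltas=[[0.3,-0.1,-0.5,0,0,0,0],[0,-0.27,-1.5,0.4,0,0,0],[0,-0.27,-1.5,0.4,0,0,0],[0,-0.27,-1.5,0.4,0,0,0],[0,-0.14,-0.8,0.4,0,0,0],[0,-0.07,-0.4,0.4,0,0,0],[0,-0.04,-0.2,0.4,0,0,0],[0,0,0,0.4,0,0,0]])

```text
time: 9.82
tcp_pos: [0.5171, 0.0005, 0.0969]
ee_rot: [-3.141, 0.009, 1.395]
wrist_force: [-3.3, -17.3, 1.9]
grip_width: 0.0
gripper_force: 8.9
```

Pressing at the centre with shut fingers gives 17 N, so the stone is seated. I'll back off, rise, clear the view and check.

Request:
drive_tool(deltas=[[0,-0.1,-0.5,0,0,0,0],[0,-0.36,-2,0,0,0,0],[0,-0.7,-4,1,0,0,0],[0,-0.7,-4,6,0,0,0],[0,-0.7,-4,12,0,0,0],[0,-1,-9,16,0,0,0],[0,-1.5,-14,16,0,0,0],[0,-2,-18,16,0,0,0]])

```text
time: 10.82
tcp_pos: [0.4977, -0.1786, 0.2583]
ee_rot: [3.139, 0.001, 1.389]
wrist_force: [0.4, -0.3, 0.4]
grip_width: 0.002
gripper_force: 0.0
```

```bash
python3 gap.py t7
python3 - <<'E'
from h import *
np.set_printoptions(precision=4,suppress=True)
i=cv2.imread("pics/t7.png"); cv2.imwrite("pics/c7.png",cv2.resize(i[150:285,210:410],None,fx=4,fy=4,interpolation=cv2.INTER_CUBIC))
s=observe(); print(s["tcp_pos"],s["wrist_force"])
E
```

```text
-20 [239, 240, 240, 240, 240, 240, 240, 240, 240, 240, 240, 240, 240, 240, 239, 239, 239, 240, 240, 240]
-10 [240, 240, 240, 240, 240, 240, 240, 240, 240, 240, 240, 240, 239, 239, 239, 239, 240, 240, 240, 238]
0 [240, 239, 240, 240, 241, 239, 240, 240, 240, 240, 240, 240, 240, 239, 239, 239, 240, 240, 240, 240]
10 [240, 240, 239, 240, 240, 241, 240, 239, 240, 240, 240, 239, 240, 240, 239, 240, 240, 239, 240, 239]
20 [239, 240, 239, 240, 241, 240, 240, 240, 239, 239, 240, 240, 240, 239, 236, 237, 238, 239, 239, 239]
30 [237, 238, 238, 238, 237, 238, 238, 237, 237, 238, 238, 238, 239, 239, 239, 239, 239, 240, 239, 239]
[ 0.4971 -0.1826  0.2579] [-0.1183 -3.2825  0.3253]
```

View pics/c7.png

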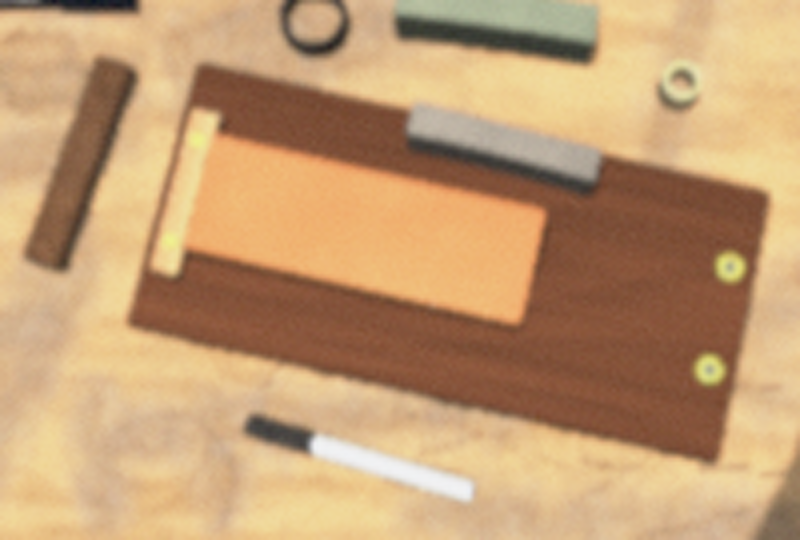

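The stone lies flat with its end flush against the stop, no gap along x ≈ 190–220, and every other object is where it started.

Request:
drive_tool(deltas=[[0,0,0,0,0,0,0],[0,0,0,0,0,0,0]])

```text
time: 11.12
tcp_pos: [0.4974, -0.1758, 0.2565]
ee_rot: [-3.141, -0.001, 1.39]
wrist_force: [0.6, 1.0, -0.1]
grip_width: -0.001
gripper_force: 0.0
```

```bash
python3 -c "
from plant import *
print(observe()['wrist_force']); print(sign_off())"
```

```text
[ 0.62397606  1.03180341 -0.09203617]
the job is handed in; nothing more can be done
None
```

The job is handed in: I tipped the large whetstone onto its broad face and slid it flush against the stop, and the last top view shows no gap at the stop and nothing else moved (about 11 s of the 58 s allowed).

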